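Star key pressed home in the cash-drawer catch

TASK

The stall's cash drawer opens while a wooden star key is pressed down in the square hub on the mesquite tray. Of the three look-alike keys on the counter pick the one whose star foot fits the hub snugly, turn it until its star matches the recess, slide it fully home so that the drawer springs out, and finish with the gripper still holding the key pressed down: do not let go. Leave the other two keys and all the clay pieces standing where they are.

Things in the scene. Friction and masses are not known exactly. Their poses are not given: they have to be found in the camera images.
- key_mid: The key that fits (the middle size of the three). Pale wooden key, 76 mm tall, upright on its star foot: a plus of two bars along key x and y, 44 mm tip to tip, 12 mm thick, 0 to 34 mm high, underside and lower tips rounded (radius 6 mm). On it a flat grip, alike on all keys: 34 mm long (key x), 14 mm thick (key y), 34 to 76 mm high. Origin: centre of the underside; z up. About 70 g.
- key_small: The too small key; leave it. Pale wooden key, 76 mm tall, upright on its star foot: a plus of two bars along key x and y, 34 mm tip to tip, 9 mm thick, 0 to 34 mm high, underside and lower tips rounded (radius 4.5 mm). On it a flat grip, alike on all keys: 34 mm long (key x), 14 mm thick (key y), 34 to 76 mm high. Origin: centre of the underside; z up. About 70 g.
- key_large: The too large key; leave it. Pale wooden key, 76 mm tall, upright on its star foot: a plus of two bars along key x and y, 54 mm tip to tip, 15 mm thick, 0 to 34 mm high, underside and lower tips rounded (radius 7.5 mm). On it a flat grip, alike on all keys: 34 mm long (key x), 14 mm thick (key y), 34 to 76 mm high. Origin: centre of the underside; z up. About 70 g.
- hub: Fixed square wooden hub, 76 x 76 x 32 mm, on the tray's floor, at any heading. In its top a plus-shaped recess, arms along hub x and y: 47 mm end to end, slots 15 mm wide, 24 mm deep. A quarter turn looks the same, so the key fits in four headings. Origin: centre of the underside, z up.
- mouth (a point): Centre of the recess at the hub's top face, 32 mm above the hub's origin; same axes as the hub. A key is fully home with its underside 24 mm below this point.
- catch (a joint): Brass spring pin in the middle of the recess, value in m: 0 up (its 14 mm wide top 14 mm below the hub's top face), 0.010 fully down (level with the recess floor). Pushing it down takes about 5 N at first and 8 N at the end; it springs back, lifting the key, when let go.
- drawer (a joint): Cash drawer in the case's front, sliding out toward the case's -x, value in m: 0 shut; geared to the catch pin it moves 3 times as far, 0.030 fully out. It goes back in when the pin comes up.
- case: Fixed dark mesquite case, 240 mm deep (x) by 360 mm wide (y); its tray floor is 90 mm above the counter with a 12 mm high, 10 mm thick rim; drawer in its -x face with a turned knob standing 24 mm out. Origin: centre of the underside. The hub stands in the tray's front right part, its centre at least 90 mm from the middle of any figure.
- coyote: Bystander: brown clay coyote standing in the tray, about 100 mm long, 76 mm tall. Origin: under its middle.
- bell: Bystander: glossy blue clay bell in the tray, 54 mm wide, 64 mm tall. Origin: centre of the underside.
- egg1: Bystander: speckled clay egg in the tray, 33 mm wide, 39 mm tall, flat foot. Origin: centre of the underside.
- egg2: Bystander: another such egg in the tray.
- egg3: Bystander: another such egg, on the counter.
- lamb: Bystander: cream clay lamb standing on the counter among the keys, about 100 mm long, 65 mm tall. Origin: under its middle.
Mind the look-alikes: they are no part of the job. Leave any pink look-alike of the key_mid alone.

How it is judged:
By the outcome, as a careful person would: the job done as asked, in the order asked, and still so for the second after the job is handed in, while the arm keeps its last pose, push and grip.
It also fails if it takes over 38 s, if anything falls off the work surface, if the arm or the gripper's body presses on something with over 40 N, if the wrist force passes 120 N, or if a joint passes its speed limit or range.

ROBOT

A 6-joint arm with a two-finger parallel gripper is mounted at the origin on the work surface. World frame = base frame: x ahead of the robot, y to its left, z up, the work surface at z = 0. Lengths are in mm, angles in rad, forces in N, time in s.
With the tool pointing down it reaches from about 275 to 875 mm from the base axis. Payload 12.5 kg.
Tool frame: the origin (TCP) lies at the very end of the fingers, on their centre line; the grasp point (between the pads) lies 19 mm behind it (manip.pinch_z is the y of the grasp point in the tool frame, in mm); y points along the fingers, z is the direction in which the jaws open and shut, and the axes are right-handed (so a half turn about y gives the same grasp; the last joint's range is limited). The gripper opens to 85 mm and grips with 20 to 120 N. Pads are 22 mm wide; open, the fingers measure 114 mm over their backs; the gripper's body (76 mm by 85 mm) begins 54 mm behind the grasp point. The pads swing forward as they close: fully open they stand 13 mm farther back than shut.
Start: joints at [-1.338, 0.351, 1.652, -0, 1.139, -0.085], TCP at [171.882, -522.438, 231.29] pointing down, gripper open.
Joint ranges: [-2.75, 2.75], [-0.79, 2.1], [0.01, 2.65], [-1.57, 4.71], [0.07, 3.14], [-2.87, 2.87]. Speed limits (rad/s): [2.22, 2.22, 2.79, 3.14, 3.14, 3.14].

INTERFACE

Orientations are given as a rotation vector (axis times angle).
In Python, from workcell import manip gives the robot as it stands. The module is installed in compiled form; this text tells all that it offers.
- The arm moves only by the shell command python3 -m pendant 'ROWS' [OPENING] [FORCE]. ROWS is JSON, a list of rows, each a list of 4 numbers: the shift along the tool's x, y, z in mm, then the turn about the tool's y in rad. In form: [[tx, ty, tz, yaw], ...]. A call has 1 to 20 rows; each row shifts and turns the pose as measured when the row begins, along the tool's axes as they then stand; what a row does not reach is not made up. A row lasts 1/8 s, in which the tool goes at most 62.5 mm and 10.7 degrees, less where a joint would pass 70% of its speed; a pose out of reach is approached as far as the arm can. A call with a gripper value outside its range is refused whole. OPENING is the gripper's target within -1 to 1 (fully open at 1, half-way at 0, shut at -1), set as the call begins (- or left out, the last holds). The fingers move at their own pace and stop on an object; FORCE is the grip in N (left out, the last holds). Time passes only in rows, so rows that do not move let the fingers close. It gives the time, the measured TCP pose, the force and the opening at its end, in the units of the state.
- manip.state(): the state, without advancing time (a new reading comes with each control period).
- manip.get_image(name): name is "scene" or "side" or "wrist"; returns a dict with "color" (420x560x3 uint8, red, green, blue), "z_map" (420x560 float32, mm along the optical axis (not along the pixel's ray), 0 where there is no reading), "intrinsics" (3x3 intrinsics, pixels), "camera_from_world" (4x4, takes a point from world to camera coordinates). Camera axes: x right, y down, z forward; pixel columns grow to the right and rows downward; lengths in mm; the calibration is good to about 2 mm. A picture is of the moment at which its call begins.
- manip.close_job(): hands the job in, once; it reports no verdict.
The state is a dict: "clock": time; "joints": joint angles; "qd": joint speeds; "joint_torque": joint torques, N m; "position": TCP position; "tcp_rot": TCP orientation; "force": force on the tool from outside, world axes, zero at the start; "moment": the same for the moment, N m; "grip_width": finger opening in mm.
Only numpy, scipy, OpenCV 4.12 (cv2) and the standard library are available. Lean on these libraries where they do the work, as an engineer would, in place of code of your own. Each camera call takes 0.05 s, during which the arm holds its last target. There are 200 camera calls.

## Working session

There is one attempt and no reset: what is moved stays moved. The work goes in short steps, Python scripts to look and compute and a shell command to move; the robot and the scene stay as the last step left them, time stands still between calls to the robot, and variables do not carry over. Pictures are saved under pics/ and viewed, about 8 in all and at most 12, crops included, and the job is handed in when it is done.

```bash
mkdir -p pics; cat > h.py <<'E'
import numpy as np, cv2
from workcell import manip
def grab(n):
    d=manip.get_image(n); np.savez(f'{n}.npz',**d); return d
def pts(d):
    K=d['intrinsics'];z=d['z_map'];v,u=np.indices(z.shape)
    P=np.stack([(u-K[0,2])/K[0,0]*z,(v-K[1,2])/K[1,1]*z,z,np.ones_like(z)],-1)
    W=P@np.linalg.inv(d['camera_from_world']).T
    W=W[...,:3]; W[z==0]=np.nan; return W
def save(d,f,crop=None,s=1):
    c=d['color'][...,::-1]
    if crop: u0,v0,u1,v1=crop; c=c[v0:v1,u0:u1]
    cv2.imwrite('pics/'+f,cv2.resize(c,None,fx=s,fy=s,interpolation=cv2.INTER_CUBIC))
E
python3 - <<'E'
from h import *
for n in ('scene','side'):
    d=grab(n); save(d,n+'0.png',s=1.4); print(n,d['intrinsics'][0,0],np.linalg.inv(d['camera_from_world'])[:3].round(2))
print(manip.state(),manip.pinch_z)
E
```

```text
scene 430.2733566234632 [[-1.10000e-01  5.70000e-01 -8.10000e-01  1.23824e+03]
 [ 9.90000e-01  4.00000e-02 -1.00000e-01  9.80100e+01]
 [-2.00000e-02 -8.20000e-01 -5.80000e-01  6.15490e+02]]
side 435.8196443765321 [[ 9.6000e-01 -1.8000e-01  2.1000e-01  3.1887e+02]
 [-2.8000e-01 -5.8000e-01  7.6000e-01 -7.0465e+02]
 [-2.0000e-02 -7.9000e-01 -6.1000e-01  6.7227e+02]]
{'clock': 0.1, 'joints': array([-1.33759136e+00,  3.51181363e-01,  1.65234879e+00,  3.20332023e-05,
        1.13910216e+00, -8.46394247e-02]), 'qd': array([ 2.59084416e-04, -2.14735269e-03, -3.30586019e-03, -1.92133137e-03,
        9.19715150e-05, -2.24264674e-05]), 'joint_torque': array([ 4.71923795e-04, -5.06828678e+01, -2.91876304e+01, -6.61632021e-05,
        2.69384502e-03, -1.18234860e-05]), 'position': array([ 171.82897357, -522.16180718,  230.81709595]), 'tcp_rot': array([-0.32855891,  2.05084   , -2.04868321]), 'force': array([-0.02095555,  0.18954367, -0.30069945]), 'moment': array([ 0.04265354,  0.01896778, -0.00841998]), 'grip_width': 85.46575126345896} -18.700000000000003
```

View pics/scene0.png

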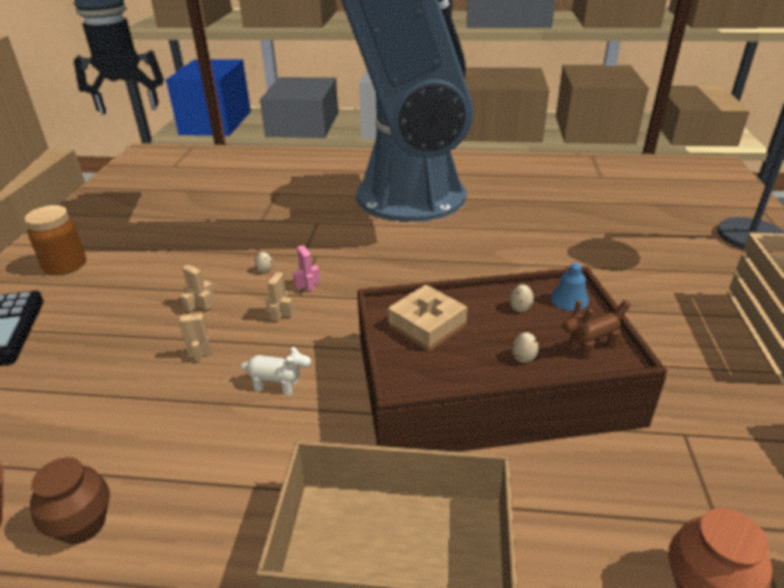

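View pics/side0.png

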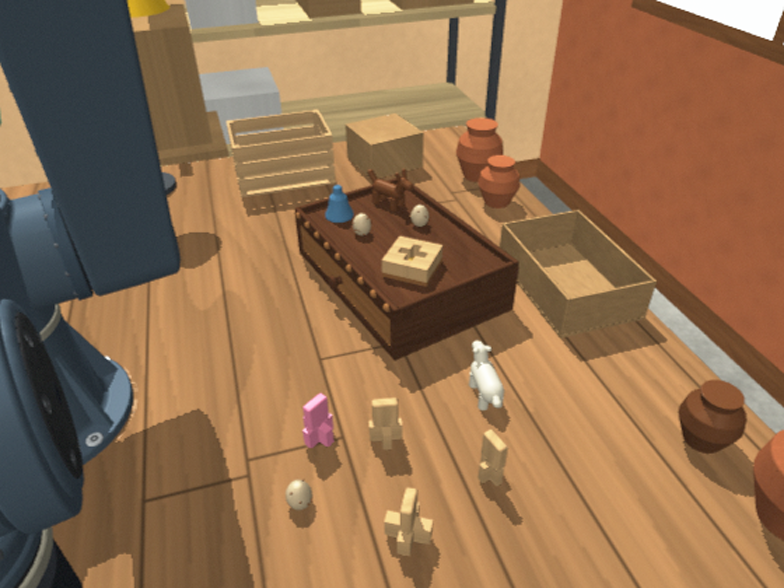

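Three pale keys. In side0 (÷1.4) they are at (292,375), (275,302) and (352,327). The pink look-alike is at (227,302) and the hub at (295,186). Next I'll measure their sizes.

```bash
cat > m.py <<'E'
from h import *
seeds={}
S={n:dict(np.load(n+'.npz')) for n in('scene','side')}
C={n:pts(S[n]) for n in S}
for n in S: save(S[n],n+'_keys.png',(225,270,390,400) if n=='side' else (115,170,245,285),4.5)
for name,px in dict(A=(292,375),B=(275,302),Cc=(352,327)).items():
    W=C['side'];u,v=px
    w=W[v-12:v+6,u-12:u+12].reshape(-1,3);w=w[w[:,2]>40]; c=np.nanmedian(w,0)
    print(name,c.round(1))
    for n in S:
        P=C[n].reshape(-1,3); P=P[np.hypot(P[:,0]-c[0],P[:,1]-c[1])<36]
        top=P[P[:,2]>71]; ft=P[(P[:,2]>8)&(P[:,2]<36)]
        (cx,cy),(a,b),t=cv2.minAreaRect(top[:,:2].astype('f4')) 
        print(n,'top',len(top),top.max(0)[2].round(1),'c',round(cx,1),round(cy,1),'size',round(a,1),round(b,1),'ang',round(t,1))
        if a<b:t+=90
        R=np.array([[np.cos(np.radians(t)),np.sin(np.radians(t))],[-np.sin(np.radians(t)),np.cos(np.radians(t))]])
        q=(ft[:,:2]-[cx,cy])@R.T; print('   foot ext',np.nanpercentile(q,[1,99],axis=0).round(1).tolist(),len(ft))
E
python3 m.py
```

```text
A [ 440.3 -344.7   60.9]
scene top 59 77.4 c 446.8 -329.4 size 36.5 14.0 ang 58.1
   foot ext [[-25.9, -27.2], [18.8, 26.5]] 229
side top 180 77.8 c 446.5 -331.6 size 34.4 14.2 ang 60.1
   foot ext [[-27.0, -27.0], [14.2, 26.2]] 573
B [ 460.3 -191.    57.3]
scene top 65 77.2 c 463.2 -182.6 size 15.3 34.9 ang 85.9
   foot ext [[-22.8, -21.5], [22.3, 22.6]] 231
side top 120 76.9 c 462.4 -185.5 size 14.6 33.3 ang 77.0
   foot ext [[-21.6, -5.1], [21.9, 22.2]] 289
Cc [ 570.1 -291.7   61.4]
scene top 86 77.5 c 572.4 -281.2 size 17.5 33.2 ang 15.1
   foot ext [[-17.1, -19.4], [16.7, 2.5]] 190
side top 141 77.1 c 572.8 -283.0 size 14.2 34.9 ang 14.4
   foot ext [[-17.6, -4.5], [15.7, 16.6]] 200
```

View pics/side_keys.png

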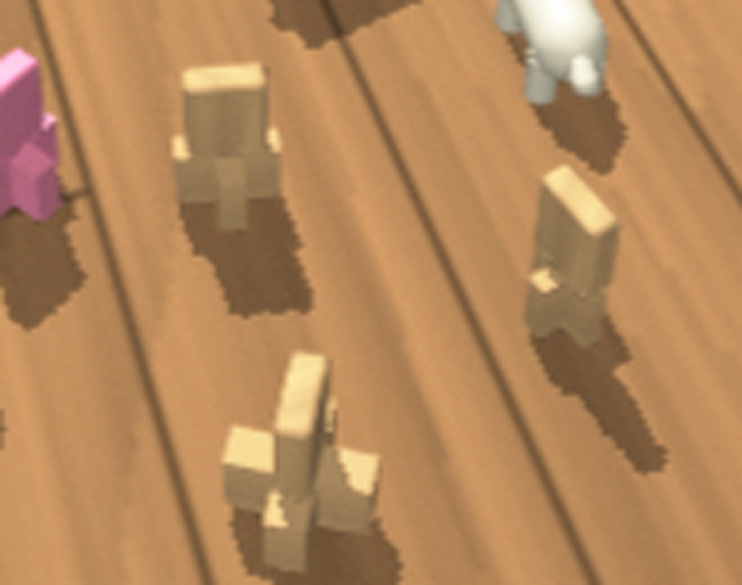

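Sizing by foot extent: A (292,375) is about 54 mm, so large. B (275,302) is about 44 mm, so **key_mid**. C (352,327) is about 34 mm, so small. The pink one is a decoy. The crop confirms this, so now I'll get B's heading, the hub pose and the neighbours.

```bash
cat > m2.py <<'E'
from h import *
from scipy.spatial.transform import Rotation as Ro
S={n:dict(np.load(n+'.npz')) for n in('scene','side')}
C={n:pts(S[n]) for n in S}
for n in S:
    W=C[n]; hsv=cv2.cvtColor(S[n]['color'],cv2.COLOR_RGB2HSV)
    # pink
    m=(hsv[...,0]>140)&(hsv[...,0]<175)&(hsv[...,1]>70)&(W[...,2]>5)&(W[...,2]<85)
    p=W[m]; print(n,'pink',np.nanmin(p,0).round(),np.nanmax(p,0).round())
    # hub top
    m=(np.abs(W[...,2]-122)<4)&(hsv[...,2]>120)&(hsv[...,0]<30)&(np.abs(W[...,0]-480)<200)
    k,l,st,_=cv2.connectedComponentsWithStats(m.astype('u1')); i=1+np.argmax(st[1:,4]); q=W[l==i]
    r=cv2.minAreaRect(q[:,:2].astype('f4')); print(n,'hub',st[i],r,q[:,2].mean())
    # recess: filled hull minus mask
    cs,_=cv2.findContours((l==i).astype('u1'),cv2.RETR_CCOMP,cv2.CHAIN_APPROX_NONE)
    for c in cs: print('  contour',len(c),c.reshape(-1,2).mean(0))
    # key B by grip & foot
    P=W.reshape(-1,3); P=P[(np.hypot(P[:,0]-462.8,P[:,1]+184)<40)]
    ft=P[(P[:,2]>10)&(P[:,2]<40)][:,:2]; gp=P[(P[:,2]>10)][:,:2]
    r=cv2.minAreaRect(gp.astype('f4')); print('  keyB all',r)
    top=P[P[:,2]>72][:,:2]; cc=top.mean(0); ev=np.linalg.svd(top-cc)[2][0]; print('  pca',cc,np.degrees(np.arctan2(ev[1],ev[0]))%180,top.shape)
R=Ro.from_rotvec(manip.state()['tcp_rot']).as_matrix(); print(R.round(3))
E
python3 m2.py
```

```text
scene pink [-656. -714.    5.] [ 624. -137.   83.]
scene hub [277 204  57  35 886] ((582.8587646484375, 68.97618865966797), (79.49137878417969, 79.21914672851562), 51.37184143066406) 121.45133233200947
  contour 114 [305.0877193  220.35964912]
  contour 4 [306. 236.]
  contour 4 [315. 228.]
  contour 4 [324. 225.]
  contour 4 [317. 217.]
  contour 4 [305. 215.]
  contour 60 [305.         219.91666667]
  contour 4 [288. 214.]
  keyB all ((461.2966003417969, -183.28143310546875), (41.588165283203125, 40.20709228515625), 34.301856994628906)
  pca [ 464.48932376 -182.54616763] 166.90277890149514 (60, 2)
side pink [ 354. -179.    5.] [ 394. -143.   77.]
side hub [273 169  44  26 571] ((584.0816040039062, 67.46288299560547), (82.3761978149414, 77.43962097167969), 51.65864181518555) 120.68106978677493
  contour 99 [294.90909091 181.        ]
  contour 4 [277. 185.]
  contour 4 [310. 175.]
  contour 57 [294.59649123 180.52631579]
  contour 4 [288. 174.]
  keyB all ((460.5524597167969, -192.7730712890625), (29.57159996032715, 43.83666229248047), 77.01946258544922)
  pca [ 462.07955625 -185.97797712] 168.3377784236912 (110, 2)
[[-0.95  -0.     0.313]
 [-0.313  0.001 -0.95 ]
 [-0.    -1.    -0.001]]
```

```bash
python3 -m pendant '[[-47.7,0,-28.7,0],[-47.7,0,-28.7,0],[-47.7,0,-28.7,0],[-47.7,0,-28.7,0],[-47.7,0,-28.7,0],[-47.7,0,-28.7,0],[-47.7,0,-28.7,0],[-47.7,0,-28.7,0],[0,0,0,0.176],[0,0,0,0.176],[0,0,0,0.176],[0,0,0,0]]' 0.2
cat > w.py <<'E'
from h import *
import sys
from scipy.spatial.transform import Rotation as Ro
s=manip.state(); R=Ro.from_rotvec(s['tcp_rot']).as_matrix()
print(s['clock'],s['position'].round(1),'tool z heading',np.degrees(np.arctan2(R[1,2],R[0,2])).round(1),'tilt',R[2].round(3),'w',round(s['grip_width'],1),'F',s['force'].round(1),'q',s['joints'].round(2))
def totool(d): return (R.T@np.asarray(d,float)).round(1)
E
python3 - <<'E'
from w import *
d=grab('wrist'); save(d,'wrist1.png',s=1.2); W=pts(d)
P=W.reshape(-1,3);P=P[np.hypot(P[:,0]-462.5,P[:,1]+184)<36]
top=P[(P[:,2]>68)&(P[:,2]<82)]; print(len(top), cv2.minAreaRect(top[:,:2].astype('f4')),np.median(top[:,2]))
ft=P[(P[:,2]>25)&(P[:,2]<40)]; print(len(ft),cv2.minAreaRect(ft[:,:2].astype('f4')))
E
```

```text
clock: 1.6
position: [470.6, -172.3, 228.4]
tcp_rot: [-0.233, -2.105, 2.098]
force: [-0.0, 0.9, -0.3]
grip_width: 51.2
1.6 [ 470.6 -172.3  228.4] tool z heading -102.8 tilt [ 0.004 -1.    -0.003] w 51.2 F [-0.   0.9 -0.3] q [-0.44  0.27  1.78  0.    1.1   1.35]
610 ((461.5010070800781, -183.49749755859375), (13.956310272216797, 33.41769027709961), 78.58192443847656) 74.55298622106005
492 ((468.8080139160156, -184.9805450439453), (43.99116134643555, 28.3018741607666), 78.8977279663086)
```

View pics/wrist1.png

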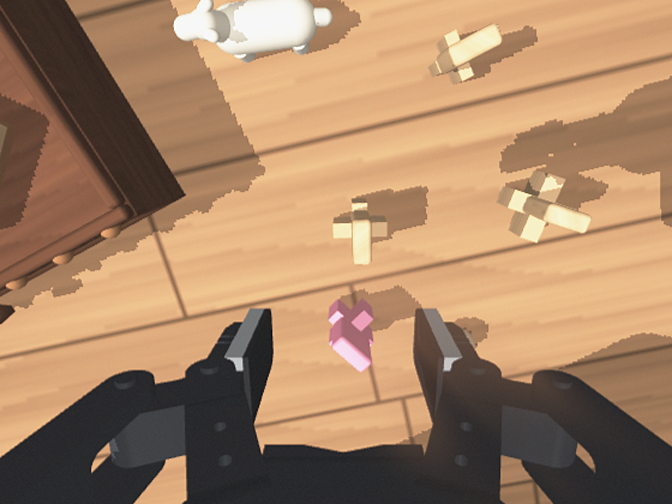

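The wrist view shows key B at (358,232) in the picture, with the pink key just below it at (350,335). The foot measures 44.0 mm, which confirms key_mid at (461.6,-183.5) with key y at 78.6°.

```bash
python3 -m pendant '[[6.3,0,12.9,-0.024],[0,45,0,0],[0,45,0,0],[0,0,0,0]]'
python3 - <<'E'
from w import *
k=[461.6,-183.5,41]; print(totool(k-s['position']))
d=grab('wrist'); W=pts(d)
P=W.reshape(-1,3);P=P[np.hypot(P[:,0]-462.5,P[:,1]+184)<30]
top=P[(P[:,2]>68)&(P[:,2]<82)]; print(len(top), cv2.minAreaRect(top[:,:2].astype('f4')),np.median(top[:,2]))
E
```

```text
clock: 2.15
position: [461.3, -184.1, 137.0]
tcp_rot: [-0.191, -2.129, 2.123]
force: [-0.4, -0.5, 0.1]
grip_width: 51.2
2.15 [ 461.3 -184.1  137. ] tool z heading -100.4 tilt [ 0.002 -1.    -0.003] w 51.2 F [-0.4 -0.5  0.1] q [-0.47  0.38  1.87  0.    0.89  1.28]
[-0.4 96.  -0.4]
1198 ((461.3963623046875, -183.61233520507812), (13.820426940917969, 33.30429458618164), 79.24626922607422) 74.67692334974446
```

```bash
python3 -m pendant '[[0,48,-0.4,0],[0,30,0,0],[0,18,0,0],[0,2,0,0],[0,0,0,0]]'; python3 -m pendant '[[0,0,0,0],[0,0,0,0],[0,0,0,0],[0,0,0,0],[0,0,0,0]]' -1 60; python3 w.py
```

```text
clock: 2.82
position: [469.4, -187.6, 48.3]
tcp_rot: [-0.202, -2.133, 2.142]
force: [-0.1, 0.3, 0.8]
grip_width: 50.8
clock: 3.45
position: [470.6, -188.1, 50.9]
tcp_rot: [-0.205, -2.134, 2.146]
force: [0.4, -0.8, -0.4]
grip_width: 12.6
3.45 [ 470.6 -188.1   50.9] tool z heading -99.9 tilt [-0.019 -1.     0.004] w 12.6 F [ 0.4 -0.8 -0.4] q [-0.47  0.54  1.91  0.    0.68  1.27]
```

The descent drifted 9 mm along key x and ended 10 mm high. I'll reopen and regrip properly.

```bash
python3 -m pendant '[[0,0,0,0],[0,0,0,0],[0,0,0,0]]' 0.2; python3 -c "
from w import *
print(totool(np.array([461.6,-183.5,41])-s['position']), R.round(3))
d=grab('side'); save(d,'side2.png',(200,220,390,350),3.8)
W=pts(d);P=W.reshape(-1,3);P=P[(np.hypot(P[:,0]-462.5,P[:,1]+184)<36)&(P[:,2]<36)&(P[:,2]>6)];print(cv2.minAreaRect(P[:,:2].astype('f4')))"
```

```text
clock: 3.82
position: [470.6, -188.1, 50.8]
tcp_rot: [-0.205, -2.134, 2.146]
force: [-0.1, -0.4, -0.8]
grip_width: 50.9
3.825 [ 470.6 -188.1   50.8] tool z heading -99.9 tilt [-0.019 -1.     0.004] w 50.9 F [-0.1 -0.4 -0.8] q [-0.47  0.54  1.91  0.    0.68  1.27]
[ 9.9  9.6 -3. ] [[-0.985  0.018 -0.172]
 [ 0.172 -0.007 -0.985]
 [-0.019 -1.     0.004]]
((457.1433410644531, -197.8231201171875), (23.620412826538086, 44.330650329589844), 66.45699310302734)
```

View pics/side2.png

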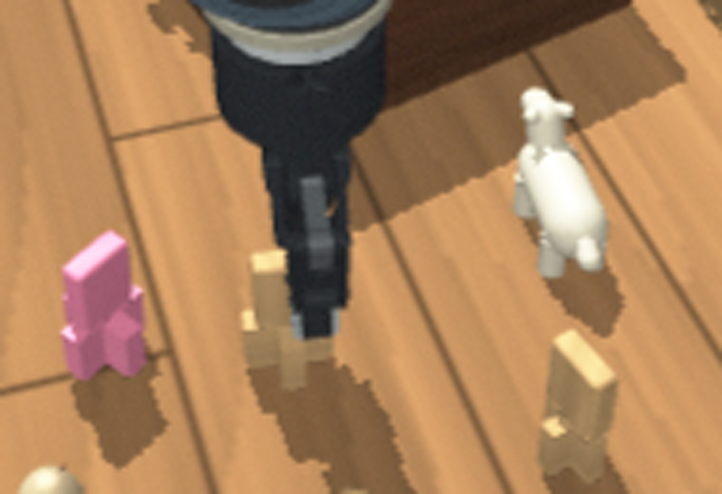

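```bash
python3 -m pendant '[[0,-48,0,0],[0,-10,0,0],[0,0,0,0]]'; python3 w.py; python3 -m pendant '[[5,0,0,0],[5,0,0,0],[0,0,0,0]]'; python3 -c "
from w import *
d=grab('wrist'); W=pts(d)
P=W.reshape(-1,3);P=P[np.hypot(P[:,0]-462.5,P[:,1]+184)<30]
top=P[(P[:,2]>68)&(P[:,2]<82)]; r=cv2.minAreaRect(top[:,:2].astype('f4')); print(r)
print(totool(np.array([*r[0],41])-s['position']))"
```

```text
clock: 4.25
position: [469.2, -187.5, 109.4]
tcp_rot: [-0.203, -2.134, 2.144]
force: [1.0, 0.2, -0.3]
grip_width: 51.3
4.25 [ 469.2 -187.5  109.4] tool z heading -99.9 tilt [-0.017 -1.     0.003] w 51.3 F [ 1.   0.2 -0.3] q [-0.47  0.43  1.88  0.    0.81  1.27]
clock: 4.62
position: [457.4, -185.1, 107.0]
tcp_rot: [-0.2, -2.134, 2.141]
force: [-0.3, -0.2, 0.0]
grip_width: 51.3
4.625 [ 457.4 -185.1  107. ] tool z heading -99.9 tilt [-0.014 -1.     0.002] w 51.3 F [-0.3 -0.2  0. ] q [-0.48  0.42  1.91  0.    0.79  1.26]
((461.2641906738281, -186.19015502929688), (13.597055435180664, 33.703147888183594), 80.69691467285156)
[-3.  66.1  0.3]
```

```bash
python3 -m pendant '[[-1,14,0,0],[-1,14,0,0],[0,14,0,0],[0,10,0,0],[0,5,0,0],[0,0,0,0]]'; python3 -c "
from w import *
print(totool(np.array([461.3,-186.2,41])-s['position']))"
```

```text
clock: 5.42
position: [460.1, -185.6, 44.7]
tcp_rot: [-0.197, -2.134, 2.14]
force: [-0.5, 0.0, 0.1]
grip_width: 51.2
5.425 [ 460.1 -185.6   44.7] tool z heading -99.9 tilt [-0.012 -1.     0.002] w 51.2 F [-0.5  0.   0.1] q [-0.48  0.54  1.93  0.    0.66  1.26]
[-1.2  3.7  0.4]
```

```bash
python3 -m pendant '[[-0.5,3,0.4,0],[0,0,0,0]]'; python3 -m pendant '[[0,0,0,0],[0,0,0,0],[0,0,0,0],[0,0,0,0]]' -1 100; python3 -m pendant '[[0,-10,0,0],[0,-15,0,0],[0,-20,0,0],[0,-20,0,0],[0,-20,0,0],[0,-20,0,0],[0,-20,0,0],[0,-20,0,0],[0,-20,0,0],[0,-15,0,0],[0,-10,0,0],[0,0,0,0]]'; python3 -c "
from w import *
print(totool(np.array([583.5,68,240])-s['position']))
d=grab('wrist'); save(d,'wrist3.png',s=1.2)"
```

```text
clock: 5.68
position: [461.0, -186.3, 42.1]
tcp_rot: [-0.199, -2.134, 2.141]
force: [-0.6, 1.0, -0.2]
grip_width: 51.5
clock: 6.18
position: [461.3, -186.4, 42.7]
tcp_rot: [-0.2, -2.134, 2.142]
force: [-0.1, 0.5, -0.4]
grip_width: 12.6
clock: 7.68
position: [457.7, -185.0, 249.5]
tcp_rot: [-0.208, -2.134, 2.148]
force: [-0.5, -0.5, -0.5]
grip_width: 12.7
7.675 [ 457.7 -185.   249.5] tool z heading -99.9 tilt [-0.022 -1.     0.005] w 12.7 F [-0.5 -0.5 -0.5] q [-0.48  0.22  1.79  0.    1.12  1.26]
[ -80.4    9.9 -270.8]
```

View pics/wrist3.png

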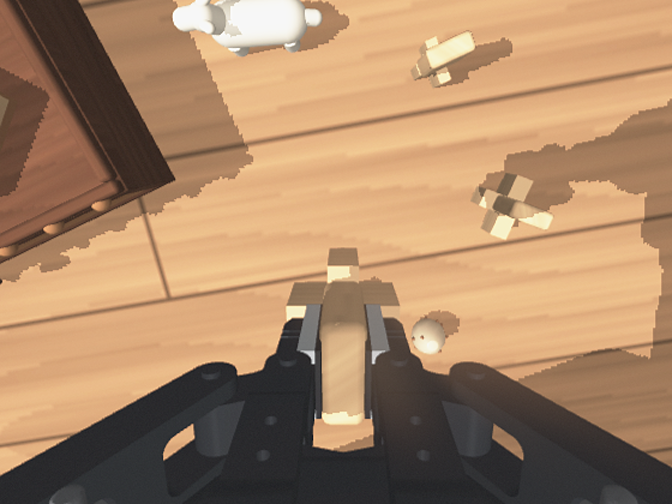

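The key is held upright between the pads at (343,340). Next I'll carry it over the hub and turn it.

```bash
python3 -m pendant '[[-3,0,-10,0],[-6,0,-20,0],[-6,0,-20,0],[-6,0,-20,0],[-6,0,-20,0],[-6,0,-20,0],[-6,0,-20,0],[-6,0,-20,0],[-6,0,-20,0],[-6,0,-20,0],[-6,0,-20,0],[-6,0,-20,0],[-6,0,-20,0],[-4,0,-15,0],[-3,0,-8,0],[0,0,0,0]]';python3 -m pendant '[[0,0,0,-0.1],[0,0,0,-0.16],[0,0,0,-0.16],[0,0,0,-0.16],[0,0,0,-0.16],[0,0,0,-0.16],[0,0,0,-0.1],[0,0,0,-0.05],[0,0,0,0]]'; cat > e.py <<'E'
from w import *
d=grab('wrist')
W=pts(d); hsv=cv2.cvtColor(d['color'],cv2.COLOR_RGB2HSV)
m=(np.abs(W[...,2]-121)<5)&(hsv[...,2]>110)&(np.hypot(W[...,0]-583,W[...,1]-68)<75)
k,l,st,_=cv2.connectedComponentsWithStats(m.astype('u1')); i=1+np.argmax(st[1:,4]); q=W[l==i]
print('hub',st[i],cv2.minAreaRect(q[:,:2].astype('f4')),np.median(q[:,2]))
print(totool(np.array([583.5,68,180])-s['position']))
E
python3 -c "
from e import *
save(d,'wrist4.png',s=1.3)"
```

```text
clock: 9.72
position: [587.8, 87.9, 240.1]
tcp_rot: [-0.188, -2.13, 2.138]
force: [0.0, 0.6, -1.0]
grip_width: 12.5
clock: 10.85
position: [586.6, 82.5, 240.7]
tcp_rot: [-0.818, 1.672, -1.684]
force: [0.0, -0.6, -1.8]
grip_width: 12.7
10.85 [586.6  82.5 240.7] tool z heading -38.0 tilt [ 0.002 -1.     0.006] w 12.7 F [ 0.  -0.6 -1.8] q [ 0.06  0.42  1.53 -0.01  1.19  0.73]
hub [ 242  171  101   96 4835] ((582.59765625, 68.93962097167969), (75.79167175292969, 76.14510345458984), 50.918270111083984) 121.01184456148707
[13.2 60.8  6.1]
```

View pics/wrist4.png

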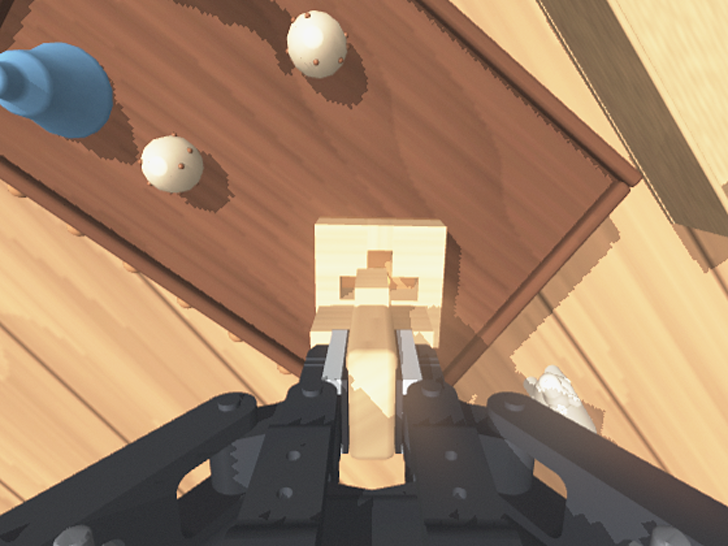

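```bash
cat > k.py <<'E'
from w import *
d=grab('wrist'); W=pts(d); T=(W-s['position'])@R
hsv=cv2.cvtColor(d['color'],cv2.COLOR_RGB2HSV)
near=(np.abs(T[...,0])<40)&(np.abs(T[...,2])<30)&(hsv[...,0]<30)&(hsv[...,1]>40)
top=T[near&(T[...,1]>4)&(T[...,1]<12)]; print('foot top ty',np.percentile(top[:,1],[5,50,95]).round(1),len(top))
f=T[near&(T[...,1]>4)&(T[...,1]<42)]
print('foot x',np.percentile(f[:,0],[.5,99.5]).round(1),'z',np.percentile(f[:,2],[.5,99.5]).round(1),'ty max',f[:,1].max().round(1))
tip=f[np.abs(f[:,2])<6]; 
for lo in (8,16,24):
    t=tip[(tip[:,1]>lo)&(tip[:,1]<lo+8)]; print(lo,'bar tip x range',np.percentile(t[:,0],[1,99]).round(1) if len(t) else None,len(t))
side=f[(np.abs(f[:,2])>10)&(f[:,1]>10)] # front faces of cross bar
if len(side)>20:
    A=np.c_[side[:,2],side[:,1],np.ones(len(side))]; print('bar face x = a*z+b*y+c',np.linalg.lstsq(A,side[:,0],rcond=None)[0].round(3))
np.save('f.npy',f)
m=(np.abs(W[...,2]-121)<5)&(hsv[...,2]>110)&(np.hypot(W[...,0]-583,W[...,1]-68)<75)
k,l,st,_=cv2.connectedComponentsWithStats(m.astype('u1')); i=1+np.argmax(st[1:,4]); q=W[l==i]
r=cv2.minAreaRect(q[:,:2].astype('f4')); print('hub',r)
print('hub rel tool',totool(np.array([*r[0],122])-s['position']))
E
python3 k.py
```

```text
10.9 [586.6  82.5 240.8] tool z heading -38.0 tilt [ 0.002 -1.     0.006] w 12.6 F [ 0.4  0.2 -0.2] q [ 0.06  0.42  1.53 -0.01  1.19  0.73]
foot top ty [ 4.9  9.8 11.6] 341
foot x [-21.5  -0.5] z [-21.7  21.8] ty max 40.9
8 bar tip x range [-21.6 -15. ] 138
16 bar tip x range [-21.6 -20.8] 111
24 bar tip x range [-21.5 -20.8] 103
bar face x = a*z+b*y+c [ 0.005 -0.007 -4.877]
hub ((582.587646484375, 68.99580383300781), (75.68870544433594, 76.22648620605469), 50.80265426635742)
hub rel tool [ 12.9 118.8   4.4]
```

```bash
python3 -m pendant '[[4,0,1.5,0.02],[4,0,1.5,0],[4,0,1.4,0],[0,0,0,0],[0,10,0,0],[0,15,0,0],[0,15,0,0],[0,10,0,0],[0,5,0,0],[0,0,0,0]]'; python3 k.py
```

```text
clock: 12.2
position: [581.8, 69.2, 180.6]
tcp_rot: [-0.803, 1.69, -1.7]
force: [-0.1, 0.4, -1.4]
grip_width: 12.5
12.2 [581.8  69.2 180.6] tool z heading -39.4 tilt [ 0.003 -1.     0.005] w 12.5 F [-0.1  0.4 -1.4] q [ 0.04  0.47  1.61 -0.01  1.06  0.73]
foot top ty [ 6.   9.8 11.3] 792
foot x [-21.5  -0.1] z [-21.7  21.9] ty max 40.7
8 bar tip x range [-21.5 -15. ] 425
16 bar tip x range [-21.5 -20.7] 111
24 bar tip x range [-21.5 -20.7] 102
bar face x = a*z+b*y+c [ 1.000e-03 -2.000e-02 -4.475e+00]
hub ((582.4539794921875, 68.6948471069336), (76.34506225585938, 76.25555419921875), 50.97693634033203)
hub rel tool [-0.2 58.6  0.6]
```

```bash
python3 -m pendant '[[-0.7,4,0.5,0],[0,5,0,0],[0,5,0,0],[0,0,0,0]]'; python3 k.py | egrep -v 'tip|ty'; 
```

```text
clock: 12.75
position: [583.2, 69.4, 166.7]
tcp_rot: [-0.801, 1.688, -1.701]
force: [-0.0, 0.0, -0.5]
grip_width: 12.7
12.75 [583.2  69.4 166.7] tool z heading -39.4 tilt [ 0.002 -1.     0.006] w 12.7 F [-0.   0.  -0.5] q [ 0.04  0.49  1.62 -0.01  1.03  0.73]
bar face x = a*z+b*y+c [-1.000e-03 -3.100e-02 -4.206e+00]
hub ((582.6124267578125, 68.94393920898438), (75.89010620117188, 76.46051788330078), 50.92289352416992)
hub rel tool [ 0.7 44.7 -0.5]
```

```bash
python3 -m pendant '[[0.3,3,-0.5,0],[0,3,0,0],[0,3,0,0],[0,3,0,0]]'; python3 k.py | egrep -v 'tip|ty|face'; python3 -c "
from h import *
save(np.load('wrist.npz'),'wrist5.png',(150,130,400,330),3) if 0 else save(dict(np.load('wrist.npz')) if 0 else grab('wrist'),'wrist5.png',(150,130,400,330),3)"
```

```text
clock: 13.3
position: [583.0, 69.4, 154.6]
tcp_rot: [-0.8, 1.688, -1.701]
force: [-0.7, -0.2, -1.4]
grip_width: 13.0
13.3 [583.   69.4 154.6] tool z heading -39.4 tilt [ 0.001 -1.     0.007] w 13.0 F [-0.7 -0.2 -1.4] q [ 0.04  0.5   1.63 -0.01  1.01  0.73]
hub ((583.492431640625, 70.02883911132812), (72.91690063476562, 76.29708099365234), 50.80038833618164)
hub rel tool [-0.8 32.6 -0.2]
```

View pics/wrist5.png

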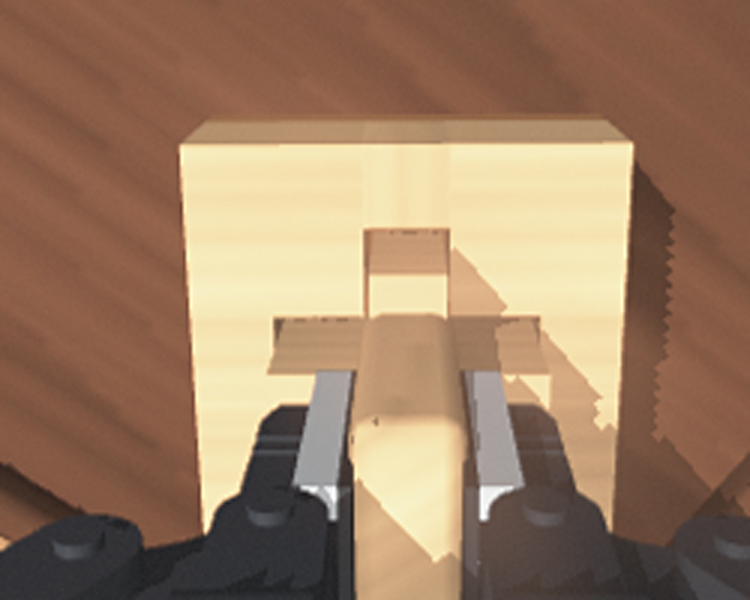

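The foot is 8 mm into the recess with almost no force and lines up with the slots (centre near (405,330)). I'll push on down.

```bash
python3 -m pendant '[[0,3,0,0],[0,3,0,0],[0,3,0,0],[0,3,0,0]]'; python3 -m pendant '[[0,3,0,0],[0,3,0,0]]'; python3 w.py
```

```text
clock: 13.9
position: [583.1, 69.4, 142.9]
tcp_rot: [-0.799, 1.688, -1.701]
force: [-2.5, 0.4, 6.8]
grip_width: 12.6
clock: 14.15
position: [583.6, 69.4, 140.5]
tcp_rot: [-0.798, 1.686, -1.701]
force: [-19.4, -0.9, 49.5]
grip_width: 12.7
14.15 [583.6  69.4 140.5] tool z heading -39.4 tilt [ 0.    -1.     0.008] w 12.7 F [-19.4  -0.9  49.5] q [ 0.04  0.52  1.64 -0.01  0.98  0.73]
```

```bash
python3 - <<'E'
from w import *
d=grab('side'); b=dict(np.load('scene.npz'))
save(d,'side6.png',(190,110,400,260),3.6)
w=grab('wrist'); W=pts(w); T=(W-s['position'])@R
m=(np.abs(T[...,2])<5)&(np.abs(T[...,0])<22)&(T[...,1]<-20)&(T[...,1]>-50)
print('key top z',np.percentile(W[m][:,2],[10,50,90,99]).round(1),m.sum())
E
python3 w.py
```

```text
14.15 [583.6  69.4 140.5] tool z heading -39.4 tilt [ 0.    -1.     0.008] w 12.7 F [-19.4  -0.9  49.5] q [ 0.04  0.52  1.64 -0.01  0.98  0.73]
key top z [169.5 172.7 173.6 174.2] 2701
14.25 [583.5  69.4 140.6] tool z heading -39.4 tilt [ 0.    -1.     0.009] w 12.8 F [-13.9  -1.   33.8] q [ 0.04  0.52  1.64 -0.01  0.98  0.73]
```

View pics/side6.png

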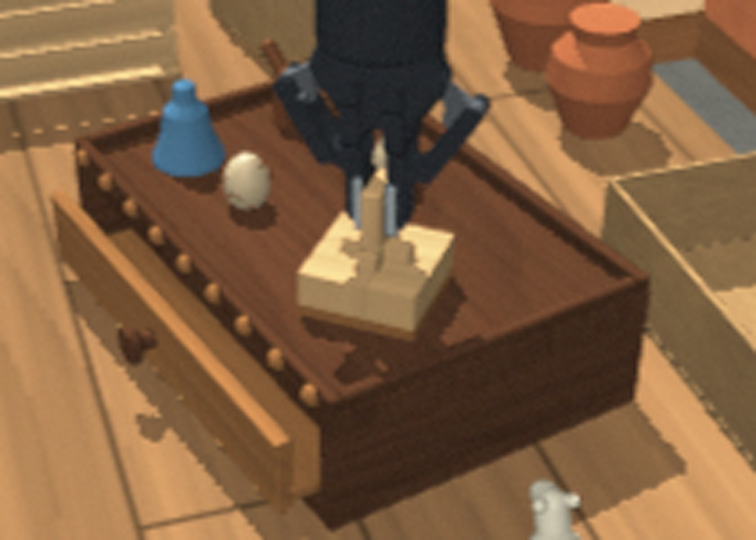

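The drawer (panel near (170,330)) is sprung out. I'll check its travel, whether the force is steady, and the bystanders.

```bash
cat > c.py <<'E'
from w import *
from scipy.spatial import cKDTree
b=dict(np.load('side.npz')) 
now=[grab('side') if i==0 else manip.get_image('side') for i in range(10)][-1]
s2=manip.state(); print(s2['clock'],s2['position'].round(1),s2['force'].round(1),s2['grip_width'])
W=pts(now)
u0,v0=190+np.array([100,140,220])/3.6,110+np.array([270,310,400])/3.6
P=np.concatenate([W[int(v)-2:int(v)+3,int(u)-2:int(u)+3].reshape(-1,3) for u,v in zip(u0,v0)])
print('panel pts',P[::12].round(0).tolist())
# case rim outer front edge: dots of rim z~102
hsv=cv2.cvtColor(now['color'],cv2.COLOR_RGB2HSV)
rim=W[(W[...,2]>97)&(W[...,2]<106)&(W[...,0]>350)&(W[...,0]<800)&(abs(W[...,1])<400)]
r=cv2.minAreaRect(rim[:,:2].astype('f4')); print('rim',r)
bx=cv2.boxPoints(r); c=np.array(r[0])
n=min(((bx[i]+bx[(i+1)%4])/2-c for i in range(4)),key=lambda e:e[0]+0*e[1]); L=np.linalg.norm(n); n/=L
print('half depth',L,'panel beyond front',np.percentile((P[:,:2]-c)@n-L,[10,50,90]).round(1))
E
python3 c.py
```

```text
14.25 [583.5  69.4 140.6] tool z heading -39.4 tilt [ 0.    -1.     0.009] w 12.8 F [-13.9  -1.   33.8] q [ 0.04  0.52  1.64 -0.01  0.98  0.73]
14.75 [583.5  69.4 140.5] [-13.6  -0.3  33.7] 12.687702816185412
panel pts [[422.0, 219.0, 47.0], [426.0, 214.0, 43.0], [428.0, 198.0, 48.0], [440.0, 153.0, 48.0], [443.0, 144.0, 48.0], [468.0, 44.0, 48.0], [471.0, 36.0, 48.0]]
rim ((587.2619018554688, 160.93923950195312), (245.537841796875, 362.1782531738281), 14.590082168579102)
half depth 122.7689524704021 panel beyond front [21.1 21.8 22.6]
```

```bash
python3 - <<'E'
from h import *
now=dict(np.load('side.npz')); W=pts(now)
old=cv2.resize(cv2.imread('pics/side0.png'),(560,420),interpolation=cv2.INTER_AREA); new=now['color'][...,::-1].copy()
cu,cv_=228,205
t=new[cv_-7:cv_+8,cu-7:cu+8]
r=cv2.matchTemplate(old[170:235,200:280],t,cv2.TM_CCOEFF_NORMED); _,sc,_,p=cv2.minMaxLoc(r)
ou,ov=200+p[0]+7,170+p[1]+7
w=W[cv_-2:cv_+3,cu-2:cu+3].reshape(-1,3); print('knob',np.nanmedian(w,0),sc,(ou,ov))
K=now['intrinsics'];M=np.linalg.inv(now['camera_from_world'])
def ray(u,v,z):
    d=M[:3,:3]@np.linalg.solve(K,[u,v,1]);o=M[:3,3];return o+d*(z-o[2])/d[2]
z=np.nanmedian(w,0)[2]
dd=ray(cu,cv_,z)-ray(ou,ov,z);print('shift',dd.round(1),np.linalg.norm(dd).round(1))
cv2.imwrite('pics/cmp.png',cv2.resize(np.hstack([old[180:230,205:275],new[180:230,205:275]]),None,fx=5,fy=5))
E
```

```text
knob [434.00926554 114.95091424  50.69073605] 0.6512302160263062 (239, 201)
shift [-28.3  -7.6   0. ] 29.3
```

View pics/cmp.png

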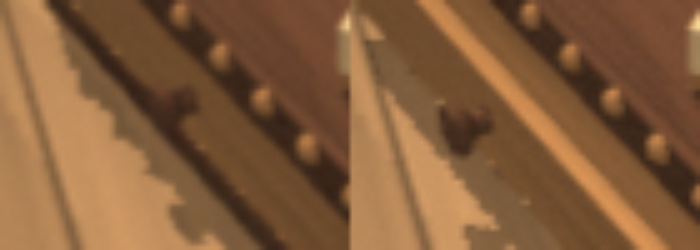

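The knob moved 29.3 mm along the case's -x, which agrees with a fully open drawer (30 mm). The push is steady at 34 N, so I'm handing in.

```bash
python3 -c "
from workcell import manip
print(manip.close_job()); print(manip.state()['force'])"
```

```text
the job is handed in; nothing more can be done
None
the job is handed in; nothing more can be done
```

The cash drawer is open and the gripper is still holding the middle-size key pressed down in the hub; the job was handed in at about 15 s of the 38 s allowed.

**Key choice:** I picked the pale key whose foot measured 44 mm, not the 34 mm or 54 mm ones or the pink look-alike.

**Last checks:**
- **Key depth:** its underside worked out at about 98 mm, and fully home is 98 mm. Its top was at about 174 mm, also as expected.
- **Drawer:** the knob had moved 29.3 mm along the drawer's direction, against 30 mm for fully out. That comes from a fairly weak image match (0.65). A rougher estimate put the panel about 22 mm beyond the case front, but I had no shut reading to compare it with.
- **Push:** it peaked at about 50 N vertical (53 N total) on reaching the bottom, then held steady at 34 N down and 14 N sideways for the last half second.

**What went wrong on the way:** the first grasp drifted off-centre and shifted key_mid by about 3 mm, so I reopened and gripped it again before lifting.

**Not measured:** I did not measure the bystanders again at the end. The later pictures showed the lamb, the other keys and the tray pieces that were in view still standing.

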